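# Seat the pottery lid and hold the shutter open

## Robot

A 6-joint arm with a two-finger parallel gripper is mounted at the origin on the work surface. World frame = base frame: x ahead of the robot, y to its left, z up, the work surface at z = 0. Lengths are in mm, angles in rad, forces in N, time in s.
With the tool pointing down it reaches from about 350 to 975 mm from the base axis. Payload 7.1 kg.
Tool frame: the origin (TCP) lies on the front face of the gripper's body, between the roots of the fingers; the fingertips stand 80 mm ahead of it and the grasp point (between the pads) lies 61 mm ahead of it (env.tips_ahead is the distance from the TCP to the fingertips, in mm); z points along the fingers, y is the line along which they close (so a half turn about z gives the same grasp; the last joint's range is limited). The gripper opens to 88 mm and grips with 3 to 60 N. Pads are 20 mm wide; open, the fingers measure 115 mm over their backs; the gripper's body (75 mm by 178 mm) begins 61 mm behind the grasp point.
Start: joints at [-1.258, 0.423, 1.63, -0, 1.089, -0.019], TCP at [203.608, -590.888, 302.675] pointing down, gripper open.
Joint ranges: [-3, 3], [-0.9, 2.11], [0.09, 2.58], [-1.31, 4.45], [0.11, 2.69], [-2.54, 2.54]. Speed limits (rad/s): [2.39, 2.39, 3.01, 3.14, 3.14, 3.14].

## Interface

Orientations are given as a unit quaternion [x, y, z, w].
In Python, from station import env, set_gripper, viewer, workorder gives the robot as it stands. Calls block until the motion is done:
- env.reach(position, orientation): joint-space move of the TCP to a pose.
- env.move_l(position, rot=None, rate=150, f_stop=None): straight line of the TCP; rot=None keeps the orientation; rate is the mean speed in mm/s. With f_stop (N) it stops when the force on the tool has changed by that much, and returns True; else False.
- env.move_joints(angles): joint-space move.
- set_gripper(opening): finger opening in mm; the grip force is fixed at half the most; returns when the fingers have stopped.
- env.hold(seconds).
- env.ik(position, orientation): joint angles nearest the present ones, or None.
- env.read_state(): the state.
- viewer.camera(name): name is "scene" or "top" or "wrist"; returns the picture (480x640x3 uint8, blue, green, red); there is no depth.
- viewer.camera_params(name): a dict with "fx", "fy", "cx", "cy" (pixels), "dist" ([k1, k2, p1, p2, k3] as OpenCV has them; the pictures are not rectified), "pose" (4x4, takes a point from camera to world coordinates); the wrist camera has in their place "tool_from_camera" (4x4, takes a point from camera to tool coordinates, whose origin is the TCP and whose axes are the flange's). Camera axes: x right, y up, looking along -z (the intrinsics and any distortion apply to the point x, -y, -z); pixel columns grow to the right and rows downward; lengths in mm; the calibration is good to about 2 mm. A picture is of the moment at which its call begins: read the wrist's pose just before it. camera_params takes no time and is no camera call.
A pose or a line that the arm cannot do raises env.IKError and nothing moves.
- workorder.sign_off(): hands the job in; it is judged then, once.
The state is a dict: "time_s": time; "qpos": joint angles; "dq": joint speeds; "tau": joint torques, N m; "tool_pos": TCP position; "orientation": TCP orientation; "force": force on the tool from outside, world axes, zero at the start; "wrist_torque": the same for the moment, N m; "width": finger opening in mm; "grip_force": force on a finger pad.
Only numpy, scipy, OpenCV 4.12 (cv2) and the standard library are available. Lean on these libraries where they do the work, as an engineer would, in place of code of your own. Each camera call takes 0.05 s, during which the arm holds its last target. There are 200 camera calls.

## Task

Take the small black pottery lid from the sloped rest and set it gently, rim down and knob up, flat in the round pocket of the grey recording station, and let go of it. Then grip the blue tab of the spring-return shutter slide, pull it straight out until its black pointer stands on the red mark, and keep it there: the program finishes while still holding the tab at the mark. Leave the other finds and tools on the table where they are.

Things in the scene. Friction and masses are not known exactly. Their poses are not given: they have to be found in the camera images.
- station: Fixed grey block 170 x 280 x 40 mm (x, y, z), varying place and yaw. Origin: centre of its underside, on the table. x points away from the robot; a white housing, top 70 mm above the table, covers x = +35 to +85 mm. The round pocket is on its +y half, the shutter slide on its -y half, with a white scale strip carrying the red mark.
- pocket (a point): Centre of the floor of the round pocket, 32 mm above the table and 8 mm below the station's top face, at (-30, 70, 32) mm in the station's frame; the pocket is 72 mm across. Axes as the station's.
- tab (a point): Middle of the top edge of the blue upright tab of the shutter slide; at (-20, -70, 96) mm in the station's frame when the slide is in, axes as the station's. Tab: 12 mm thick (x), 36 mm wide (y), standing 47 mm above the aluminium slide plate (top 49 mm above the table, 46 mm wide). 49 mm free behind it to the housing when in. Moves with the slide.
- pointer (a point): Outer tip of the small black pointer bar (3 mm wide) on the tab's -y side, at the tab's middle in x; at (-20, -107, 49.5) mm in the station's frame when the slide is in. Moves with the slide. Axes as the station's.
- shutter (a joint): Shutter slide, m: 0 = in (at rest), grows as the tab is pulled along the station's -x (towards the robot), end stop at 0.065. A spring pulls it back: 3.6 N at 0 rising by 1.2 N per 10 mm; it shuts if let go.
- mark: Fixed red plate on the white scale, 10 (station's x) x 14 (y) x 3 mm; origin: centre of its underside, 116 mm to the -y side of the station's middle. Axes as the station's. It stands at a varying place, so that the pointer is level with its centre when the slide is pulled out 30 to 52 mm.
- rest: Fixed plywood rest 110 mm wide (y), footprint about 90 mm (x), its face sloping 30 degrees: low edge, with a 7 mm lip, towards -x (robot side), high edge 77 mm above the table at +x. Origin: centre of its underside; varying place and yaw.
- lid: Black pottery lid, 68 mm across the rim, 42 mm high, about 90 g: skirt 14 mm high, open below; a 48 mm step up to 18 mm; a straight knob 20 mm in diameter from 18 to 42 mm with a terracotta dot on top. Origin: centre of the rim plane (underside); z runs up the knob. It starts on the rest's slope against the lip, knob up, its z leaning 30 degrees towards the rest's -x.
- jug: Loose buff jug with a handle, 86 mm across, 105 mm high; origin under its centre. Bystander.
- cup: Loose terracotta cup with a handle, 84 mm across, 60 mm high; origin under its centre. Bystander.
- dish: Loose big black dish, upside down on a white pad, 210 mm across, 60 mm high; origin under its centre. Bystander.
- red_lid: Loose terracotta lid of the same size as the black one, lying flat beyond the station; origin under its centre. Bystander.
- brush: Loose brush 170 mm long lying on the table; origin under its middle. Bystander.
- calliper: Loose steel calliper 150 mm long lying flat in front of the station; origin under its middle. Bystander.
There are look-alikes about, which are no part of the job. There is more than one size of the lid; the one meant has the size given above.

How it is judged:
By the outcome, as a careful person would: the job done as asked, in the order asked, and still so for the second after the job is handed in, while the arm keeps its last pose, push and grip.
It also fails if it takes over 51 s, if anything falls off the work surface, if the arm or the gripper's body presses on something with over 40 N, if the wrist force passes 120 N, or if a joint passes its speed limit or range.

## Working session

There is one attempt and no reset: what is moved stays moved. The work goes in short steps, each a Python script; the robot and the scene stay as the last script left them, time stands still between calls to the robot, and variables do not carry over. Pictures are saved under pics/ and viewed, at most 10 in all, crops included, and the job is handed in when it is done.

```bash
ls; mkdir -p pics; python3 - <<'E'
from station import env,viewer
import cv2,json
for n in("scene","top"):
    cv2.imwrite(f"pics/{n}0.png",viewer.camera(n))
    p=viewer.camera_params(n);print(n,{k:(v.tolist() if hasattr(v,'tolist') else v) for k,v in p.items()})
print(viewer.camera_params("wrist"));print(env.read_state()["time_s"],env.read_state()["orientation"])
E
```

```text
pics
scene {'fx': 495.0755057955006, 'fy': 495.0755057955006, 'cx': 312.47419712807516, 'cy': 243.34114351961972, 'dist': [-0.135469860047297, 0.0, 0.0, 0.0, 0.0], 'pose': [[0.007809228424032364, -0.7130847923020555, 0.701034303682035, 1480.718348260441], [0.9998988947653993, -0.002762790099308559, -0.013948736064612643, -15.853717921265464], [0.011883442192998863, 0.7010723543104532, 0.7129911204378663, 1017.2003471119313], [0.0, 0.0, 0.0, 1.0]]}
top {'fx': 521.3176410144815, 'fy': 521.3176410144815, 'cx': 319.06190939695557, 'cy': 240.26514145914408, 'dist': [0.016436154932353158, 0.0, 0.0, 0.0, 0.0], 'pose': [[-0.020106210272654336, 0.9961449749073185, -0.08538693855250781, 441.9719698515872], [-0.9997971586575987, -0.020133150805043003, 0.0005456911708875338, 16.499025738842402], [-0.0011755205929276753, 0.08538059033269407, 0.996347716886919, 1339.9680835798777], [0.0, 0.0, 0.0, 1.0]]}
{'fx': 342.9584670742075, 'fy': 342.9584670742075, 'cx': 322.47356301217724, 'cy': 244.5124800285804, 'dist': array([0.004163, 0.      , 0.      , 0.      , 0.      ]), 'tool_from_camera': array([[-1.50083444e-04,  9.56604658e-01,  2.91388924e-01,
         8.10336155e+01],
       [ 9.99999981e-01,  1.80868809e-04, -7.87144001e-05,
         5.57744700e-01],
       [-1.28001729e-04,  2.91388906e-01, -9.56604667e-01,
        -8.28476528e+01],
       [ 0.00000000e+00,  0.00000000e+00,  0.00000000e+00,
         1.00000000e+00]])}
0.1 [ 9.86273079e-01  1.65121129e-01 -1.26107984e-04 -6.40416013e-04]
```

View pics/top0.png

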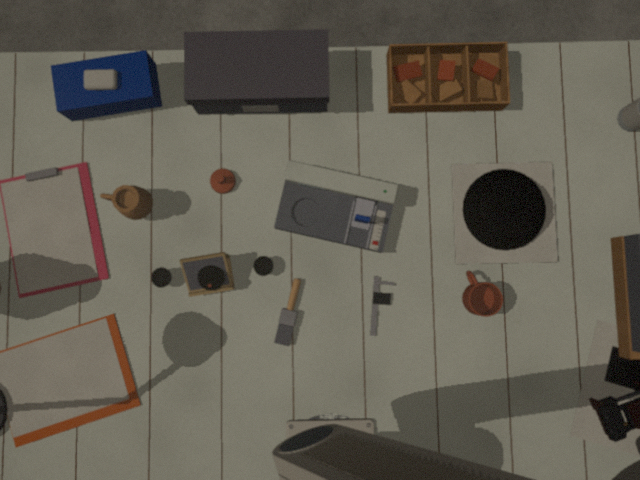

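View pics/scene0.png

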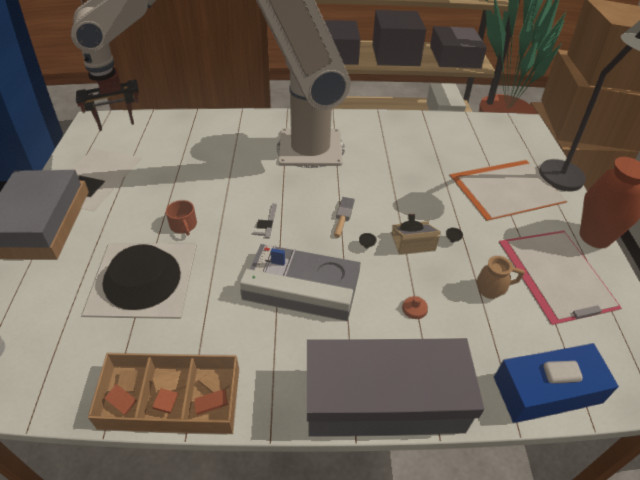

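Top view candidates for the lid:
- Black lid on the plywood rest at (210,277).
- Smaller black discs on the table at (162,277) and (263,265).
- Terracotta lid at (222,181).
- Big dish at (505,209).

I choose the one on the rest, and will check it in a crop. The station is at about (335,205), its blue tab at (363,218) and the red mark at (375,243).

```bash
python3 - <<'E'
import cv2,numpy as np
im=cv2.imread("pics/top0.png")
a=cv2.resize(im[235:310,145:285],None,fx=5.7,fy=5.7,interpolation=cv2.INTER_CUBIC)[:290]
a=cv2.resize(im[245:305,145:285],(700,300),interpolation=cv2.INTER_CUBIC) #5x
b=cv2.resize(im[155:255,270:403],(399*1,300),interpolation=cv2.INTER_CUBIC)#3x
s=cv2.imread("pics/scene0.png");c=cv2.resize(s[205:255,350:470],(400,167),interpolation=cv2.INTER_CUBIC)
o=np.zeros((600,800,3),np.uint8);o[:300,:700]=a;o[300:600,:399]=b;o[300:467,400:800]=c
cv2.imwrite("pics/c1.png",np.clip(o*1.6,0,255).astype(np.uint8))
# 6x station crop
d=cv2.resize(im[155:255,270:403],(798,600),interpolation=cv2.INTER_CUBIC);cv2.imwrite("pics/c2.png",np.clip(d*1.5,0,255).astype(np.uint8))
E
```

```text
(no output)
```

View pics/c1.png

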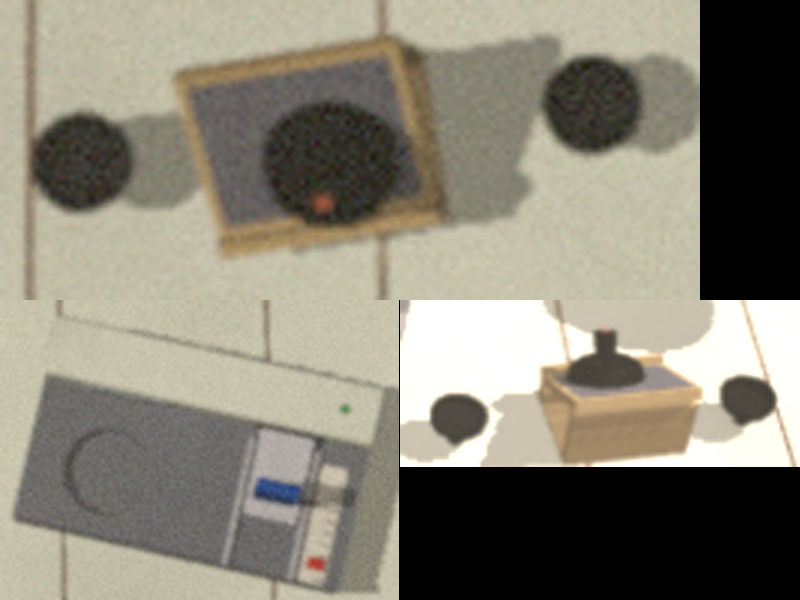

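View pics/c2.png

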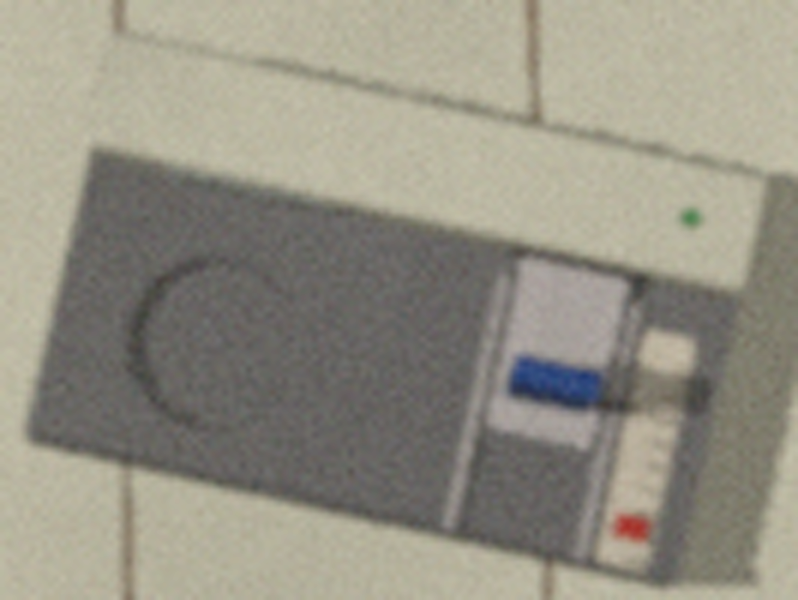

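The lid on the rest measures about 28 px × 2.5 mm, so about 68 mm with its dot at (209.4,285.6). The two discs are only about 50 mm and are decoys. Next I compute coarse poses and take wrist views.

```bash
cat > h.py <<'E'
import numpy as np,cv2
from scipy.spatial.transform import Rotation as R
from station import env,set_gripper,viewer,workorder
F=np.diag([1.,-1,-1])
def T(p,q):
    m=np.eye(4);m[:3,:3]=R.from_quat(q).as_matrix();m[:3,3]=p;return m
def cam(name,pose=None):
    p=viewer.camera_params(name);K=np.array([[p["fx"],0,p["cx"]],[0,p["fy"],p["cy"]],[0,0,1]])
    return K,np.array(p["dist"]),np.array(p["pose"]) if pose is None else pose
def unproj(c,uv,z):
    K,d,M=c;r=cv2.undistortPoints(np.array([[uv]],float),K,d)[0,0]
    v=M[:3,:3]@F@np.array([r[0],r[1],1]);return M[:3,3]+v*(z-M[2,3])/v[2]
def proj(c,P):
    K,d,M=c;P=np.atleast_2d(P);q=(P-M[:3,3])@M[:3,:3]@F
    return cv2.projectPoints(q,np.zeros(3),np.zeros(3),K,d)[0][:,0]
def shot(f):
    s=env.read_state();M=T(s["tool_pos"],s["orientation"])@viewer.camera_params("wrist")["tool_from_camera"]
    cv2.imwrite(f"pics/{f}.png",np.clip(viewer.camera("wrist")*1.5,0,255).astype(np.uint8));np.save(f"pics/{f}.npy",M);return cam("wrist",M)
def wcam(f): return cam("wrist",np.load(f"pics/{f}.npy"))
def quat(z,y):  # tool z and closing axis y
    z=np.array(z,float);z/=np.linalg.norm(z);y=np.array(y,float);y-=z*(y@z);y/=np.linalg.norm(y)
    return R.from_matrix(np.c_[np.cross(y,z),y,z]).as_quat()
E
python3 - <<'E'
from h import *
c=cam("top")
f=lambda x,y:(270+x/6,155+y/6)
A=unproj(c,f(30,438),40);B=unproj(c,f(665,580),40);y=A-B
print("st",A,B,np.linalg.norm(y),np.degrees(np.arctan2(-y[0],y[1])))
print("mark",unproj(c,f(631,527),45),"tab",unproj(c,f(556,380),96))
g=lambda x,y:(145+x/5,245+y/5)
C=unproj(c,g(178,75),77);D=unproj(c,g(393,38),77);y=C-D;print("rest",C,D,np.linalg.norm(y),np.degrees(np.arctan2(-y[0],y[1])))
print("dot",unproj(c,g(322,203),82))
s=env.read_state();print(R.from_quat(s["orientation"]).as_matrix().round(2))
E
```

```text
st [586.47633764 125.64010398  40.        ] [ 521.6924708  -137.85866966   40.        ] 271.3458183022869 -13.812787561184805
mark [ 543.70599804 -123.82596178   45.        ] tab [599.34779014 -90.0079009   96.        ]
rest [509.02872793 351.99893036  77.        ] [524.86238643 247.93306654  77.        ] 105.26352052623312 8.651222759373864
dot [445.80729067 281.42264913  82.        ]
[[ 0.95  0.33 -0.  ]
 [ 0.33 -0.95  0.  ]
 [-0.   -0.   -1.  ]]
```

```bash
python3 - <<'E'
from h import *
st=np.radians(-13.5);rs=np.radians(8.65)
env.reach([555,0,320],quat([0,0,-1],[np.sin(st),-np.cos(st),0]));shot("w1");print(env.read_state()["time_s"])
env.reach([450,290,270],quat([0,0,-1],[np.sin(rs),-np.cos(rs),0]));shot("w2");print(env.read_state()["time_s"])
E
```

```text
2.5917
3.8333
```

View pics/w1.png

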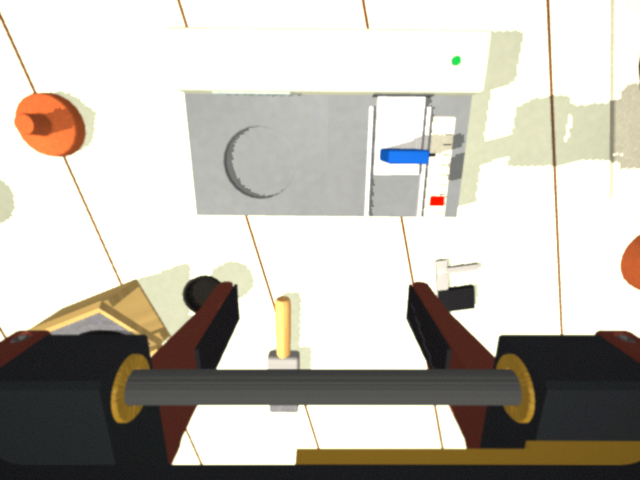

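View pics/w2.png

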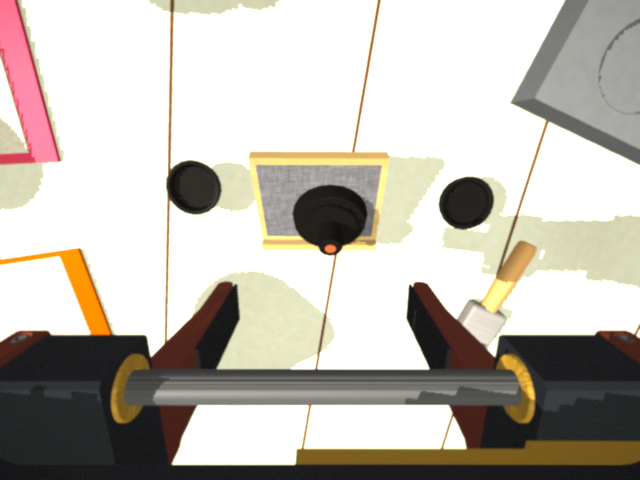

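Wrist view w1 shows the station's near top-face corners at about (197,215) and (457,216), the mark at (437,201), the tab at (404,156) and the pocket's left rim at (228,160). In w2 the lid's dot is at (331,248) and the rest's top edge runs (250,153)–(388,153). One enlarged crop will sharpen these.

```bash
python3 - <<'E'
import cv2,numpy as np
a=cv2.imread("pics/w1.png");b=cv2.imread("pics/w2.png")
o=np.zeros((600,800,3),np.uint8)
o[:300,:800]=cv2.resize(a[145:220,180:380],(800,300),interpolation=cv2.INTER_CUBIC)  #4x
o[300:600,:400]=cv2.resize(a[145:220,365:465],(400,300),interpolation=cv2.INTER_CUBIC)
t=cv2.resize(b[180:255,280:380],(400,300),interpolation=cv2.INTER_CUBIC);o[300:600,400:]=np.clip(t*2.5,0,255)
cv2.imwrite("pics/c3.png",o)
for n,im,cond,roi in(("mark",a,lambda B,G,Rr:(Rr>150)&(G<90),(190,212,425,450)),("dot",b,lambda B,G,Rr:(Rr>150)&(G<130)&(Rr-G>70),(235,262,315,345)),("tab",a,lambda B,G,Rr:(B>120)&(Rr<60),(140,172,370,440))):
    r=im[roi[0]:roi[1],roi[2]:roi[3]].astype(int);m=cond(r[...,0],r[...,1],r[...,2]);v,u=np.nonzero(m)
    print(n,len(u),u.mean()+roi[2],v.mean()+roi[0],u.min()+roi[2],u.max()+roi[2],v.min()+roi[0],v.max()+roi[0])
E
```

```text
mark 95 436.5578947368421 200.53684210526316 431 442 197 204
dot 39 330.0 248.46153846153845 325 335 245 252
tab 603 404.5422885572139 155.72802653399668 381 429 149 162
```

View pics/c3.png

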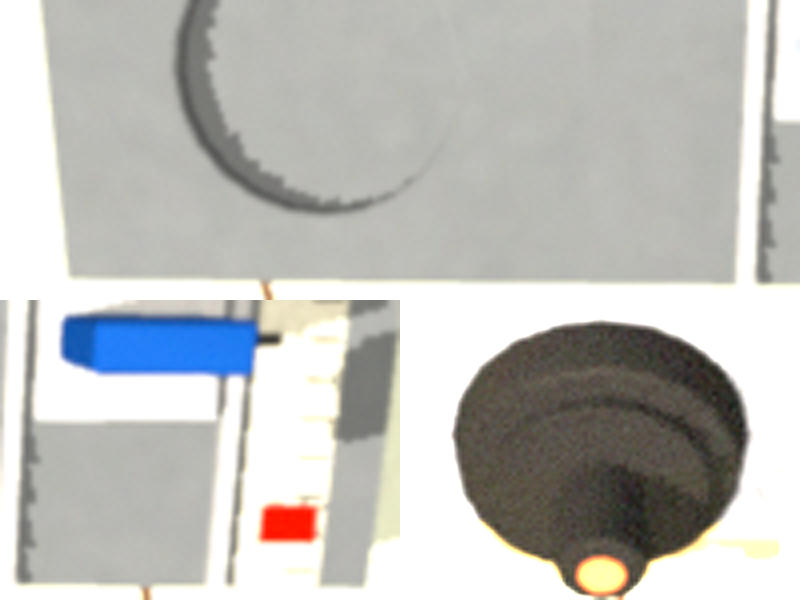

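```bash
cat > fit.py <<'E'
from h import *
from scipy.optimize import least_squares as LS
W1,W2,TP=wcam("w1"),wcam("w2"),cam("top")
S=[((-85,140,40),(197.5,214)),((-85,-140,40),(455.8,216.2)),((-20,-70,96),(409,156.7)),((-20,-107,49.5),(435,155)),((-30,106,40),(224.2,160)),((-66,70,40),(261.2,198))]
def tr(p,P): c,s=np.cos(p[2]),np.sin(p[2]);P=np.atleast_2d(P);return np.c_[p[0]+c*P[:,0]-s*P[:,1],p[1]+s*P[:,0]+c*P[:,1],P[:,2]]
P=np.array([a for a,_ in S],float);U=np.array([b for _,b in S])
f=LS(lambda p:(proj(W1,tr(p,P))-U).ravel(),[620,0,-.236]);st=f.x
if __name__=="__main__":
    print("st",st,np.degrees(st[2]),f.fun.reshape(-1,2).round(1).tolist())
    m=unproj(W1,(437,201),48);c,s=np.cos(st[2]),np.sin(st[2]);d=m[:2]-st[:2]
    print("mark in station",c*d[0]+s*d[1],-s*d[0]+c*d[1],"pull",-20-(c*d[0]+s*d[1]))
    # rest
    A=unproj(W2,(250,153),77);B=unproj(W2,(388,153),77);y=A-B;print("rest",A,B,np.linalg.norm(y),np.degrees(np.arctan2(-y[0],y[1])))
    yaw=np.arctan2(-y[0],y[1]);xr=np.array([np.cos(yaw),np.sin(yaw),0]);M=(A+B)/2
    for z in(76,80,84,88):print(z,unproj(W2,(330.2,248.5),z),unproj(TP,(209.4,285.6),z))
    al=np.radians(30);up=xr*np.cos(al)+np.array([0,0,np.sin(al)]);n=-xr*np.sin(al)+np.array([0,0,np.cos(al)])
    yr=np.array([-xr[1],xr[0],0])
    # lid centre = M - up*a + yr*b ; fit dot + rim left/right extremes
    th=np.linspace(0,2*np.pi,180)[:,None]
    def res(q,full=False):
        c=M-up*q[0]+yr*q[1]+n*(q[2] if len(q)>2 else 0);r=proj(W2,c+34*(up*np.cos(th)+yr*np.sin(th)));r2=proj(W2,c+n*14+34*(up*np.cos(th)+yr*np.sin(th)))
        r=np.r_[r,r2];d=proj(W2,c+42*n)[0]
        return np.r_[(d-[330.2,248.5])*2,r[:,0].min()-393.7+0,r[:,0].max()-467.0] if 0 else np.r_[(d-[330.2,248.5])*2,r[:,0].min()-293.8,r[:,0].max()-367.0,r[:,1].min()-185.2]
    for q0 in([60,0],[60,0,0]):
        g=LS(res,q0);q=g.x;c=M-up*q[0]+yr*q[1]+n*(q[2] if len(q)>2 else 0);print(q,g.fun.round(2),"lid",c,"dot",c+42*n)
E
python3 fit.py
```

```text
st [ 6.39892226e+02 -2.67562948e+01 -2.49170063e-01] -14.27639299641626 [[-1.0, -0.3], [0.6, 0.7], [0.3, -0.4], [0.1, -0.3], [0.3, 1.6], [-0.3, -1.1]]
mark in station -66.64017611525713 -114.53771986526452 pull 46.640176115257134
rest [513.03200299 355.43101361  77.        ] [529.064902   249.26610732  77.        ] 107.36871601556201 8.587846702132106
76 [445.05364957 281.51854072  76.        ] [445.8255836  282.68622788  76.        ]
80 [446.29223017 281.80115901  80.        ] [445.81338831 281.84384204  80.        ]
84 [447.53081076 282.08377729  84.        ] [445.80119302 281.00145621  84.        ]
88 [448.76939136 282.36639557  88.        ] [445.78899774 280.15907038  88.        ]
[64.46971847 -9.30041479] [ 0.41  0.47 -2.27  1.39 -0.44] lid [467.23081734 284.81521193  44.76514076] dot [446.46626771 281.67937413  81.13820772]
[70.43305453 -9.49326203 -5.97896905] [ 0.41 -0.45 -1.22  0.36  0.91] lid [465.10908336 284.29975622  36.60553365] dot [444.34453373 281.16391841  72.97860061]
```

```bash
cat > pick.py <<'E'
from h import *
from fit import st
yaw=np.radians(8.6);xr=np.array([np.cos(yaw),np.sin(yaw),0]);yr=np.array([-xr[1],xr[0],0]);a=np.pi/6
n=-xr*np.sin(a)+np.array([0,0,np.cos(a)])
c=np.array([446.2,281.8,81])-42*n
q=quat(-n,-yr)
set_gripper(55)
env.reach(c+n*(102+60),q)
print(env.move_l(c+n*102,rate=60,f_stop=5))
print("f",env.read_state()["force"])
set_gripper(5);s=env.read_state();print(s["width"],s["grip_force"],s["force"])
env.move_l(s["tool_pos"]+n*40,rate=80)
env.move_l(np.array(env.read_state()["tool_pos"])+[0,0,60],rate=150)
P=np.array([st[0],st[1],0])+R.from_euler("z",st[2]).apply([-30,70,0])
qd=quat([0,0,-1],[np.sin(st[2]),-np.cos(st[2]),0])
env.reach([P[0],P[1],134+50],qd)
s=env.read_state();print(P,s["width"],s["time_s"],s["force"])
shot("w3")
E
python3 pick.py
```

```text
Traceback (most recent call last):
  File "pick.py", line 8, in <module>
    env.reach(c+n*(102+60),q)
    ~~~~~~~~~^^^^^^^^^^^^^^^^
station.IKError: the arm cannot take that pose within its joint ranges
```

```bash
python3 - <<'E'
from h import *
from fit import st
yaw=np.radians(8.6);xr=np.array([np.cos(yaw),np.sin(yaw),0]);yr=np.array([-xr[1],xr[0],0]);Z=np.array([0,0,1])
n0=-xr*.5+Z*np.cos(np.pi/6);dot=np.array([446.2,281.8,81.]);c=dot-42*n0;g=c+30*n0
for sg in(-1,1):
  for t in(30,25,20,15,10,5,0):
    a=np.radians(t);n=-xr*np.sin(a)+Z*np.cos(a)
    print(sg,t,[None if (k:=env.ik(g+n*(72+d),quat(-n,sg*yr))) is None else np.round(k,2).tolist() for d in(0,30,60)])
P=np.r_[st[:2],0]+R.from_euler("z",st[2]).apply([-30,70,0])
xs=R.from_euler("z",st[2]).apply([1,0,0])
for t in(0,10,20,30):
    a=np.radians(t);n=xs*np.sin(a)+Z*np.cos(a)
    print(t,[env.ik(P+Z*(62+d)+n*72,quat(-n,[sg*xs[1],-sg*xs[0],0])) is not None for d in(0,50) for sg in(1,-1)])
E
```

```text
-1 30 [None, None, None]
-1 25 [None, None, None]
-1 20 [None, [0.64, 0.41, 2.14, -0.53, 0.32, 2.54], [0.65, 0.34, 2.15, -0.46, 0.38, 2.47]]
-1 15 [[0.6, 0.49, 2.08, -0.33, 0.36, 2.31], [0.61, 0.42, 2.08, -0.29, 0.42, 2.28], [0.62, 0.35, 2.09, -0.25, 0.48, 2.25]]
-1 10 [[0.58, 0.5, 2.03, -0.16, 0.46, 2.14], [0.58, 0.43, 2.03, -0.15, 0.52, 2.12], [0.59, 0.37, 2.03, -0.13, 0.59, 2.11]]
-1 5 [[0.56, 0.51, 1.98, -0.06, 0.57, 2.03], [0.56, 0.46, 1.97, -0.06, 0.63, 2.02], [0.56, 0.4, 1.96, -0.05, 0.7, 2.02]]
-1 0 [[0.54, 0.53, 1.92, -0.0, 0.68, 1.96], [0.54, 0.48, 1.91, -0.0, 0.75, 1.96], [0.54, 0.43, 1.9, -0.0, 0.81, 1.96]]
1 30 [None, None, [0.72, 0.35, 2.26, -1.29, 0.28, 0.22]]
1 25 [[0.65, 0.49, 2.17, -1.15, 0.22, 0.03], [0.67, 0.42, 2.19, -0.96, 0.26, -0.15], [0.68, 0.34, 2.2, -0.8, 0.3, -0.3]]
1 20 [[0.62, 0.48, 2.13, -0.63, 0.27, -0.51], [0.64, 0.41, 2.14, -0.53, 0.32, -0.6], [0.65, 0.34, 2.15, -0.46, 0.38, -0.67]]
1 15 [[0.6, 0.49, 2.08, -0.33, 0.36, -0.83], [0.61, 0.42, 2.08, -0.29, 0.42, -0.86], [0.62, 0.35, 2.09, -0.25, 0.48, -0.89]]
1 10 [[0.58, 0.5, 2.03, -0.16, 0.46, -1.0], [0.58, 0.43, 2.03, -0.15, 0.52, -1.02], [0.59, 0.37, 2.03, -0.13, 0.59, -1.03]]
1 5 [[0.56, 0.51, 1.98, -0.06, 0.57, -1.11], [0.56, 0.46, 1.97, -0.06, 0.63, -1.12], [0.56, 0.4, 1.96, -0.05, 0.7, -1.12]]
1 0 [[0.54, 0.53, 1.92, -0.0, 0.68, -1.18], [0.54, 0.48, 1.91, -0.0, 0.75, -1.18], [0.54, 0.43, 1.9, -0.0, 0.81, -1.18]]
0 [True, True, True, True]
10 [True, True, True, True]
20 [True, True, True, True]
30 [True, True, True, True]
```

```bash
cat > pick.py <<'E'
from h import *
from fit import st
yaw=np.radians(8.6);xr=np.array([np.cos(yaw),np.sin(yaw),0]);yr=np.array([-xr[1],xr[0],0]);Z=np.array([0,0,1.])
t=np.radians(15);n0=-xr*.5+Z*np.cos(np.pi/6);g=np.array([446.2,281.8,81.])-12*n0
n=-xr*np.sin(t)+Z*np.cos(t);L=74
Rs=R.from_euler("z",st[2]);xs,ys=Rs.apply([1,0,0]),Rs.apply([0,1,0])
P=np.r_[st[:2],0]+Rs.apply([-30,70,32])
npl=xs*np.sin(t)+Z*np.cos(t);qp=quat(-npl,-ys);TP=P+30*Z+npl*L   # seated TCP
if __name__=="__main__":
    set_gripper(55)
    env.reach(g+n*(L+50),quat(-n,-yr))
    print(env.move_l(g+n*L,rate=60,f_stop=5),env.read_state()["force"])
    set_gripper(5);s=env.read_state();print(s["width"],s["grip_force"],s["force"])
    env.move_l(np.array(s["tool_pos"])+n0*40,rate=80)
    env.move_l(np.array(env.read_state()["tool_pos"])+[0,0,50],rate=150)
    env.reach(TP+Z*45,qp)
    s=env.read_state();print(P,s["width"],s["time_s"],s["force"])
    shot("w3")
E
python3 pick.py
```

```text
False [0.46051624 0.35023699 0.35038918]
19.459950178401254 30.00101923942566 [-0.95807975 -0.53008832  1.16349829]
[628.08068498  48.47991658  32.        ] 19.268175258087314 9.2333 [ 0.41181188  1.23099821 -0.13580907]
```

View pics/w3.png

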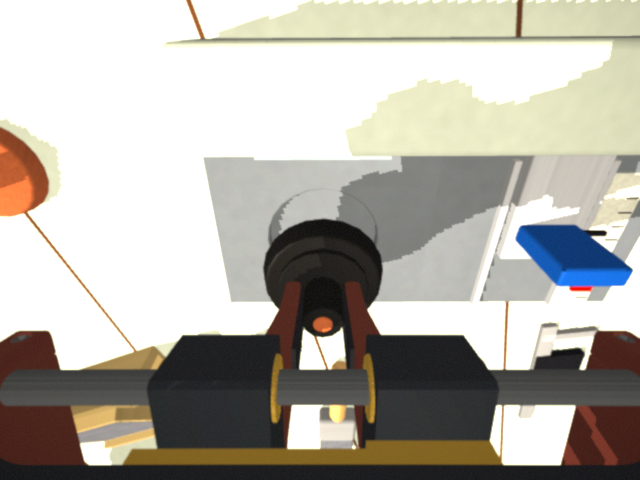

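w3 shows the knob gripped and the lid above the pocket. The lid rim spans u 264–382 with its top at v≈220; the pocket spans u 269–378 with its top at v≈189. I compare this with the prediction.

```bash
python3 - <<'E'
from pick import *
W=wcam("w3");th=np.linspace(0,2*np.pi,360)[:,None]
ci=lambda c,r:c+r*(xs*np.cos(th)+ys*np.sin(th))
e=lambda q:(q[:,0].min().round(1),q[:,0].max().round(1),q[:,1].min().round(1),q[:,1].max().round(1))
print("pocket",e(proj(W,ci(P+8*Z,36))))
q=np.r_[proj(W,ci(P+45*Z,34)),proj(W,ci(P+59*Z,34))];print("lid",e(q),"dot",proj(W,P+(45+42)*Z))
print("corner",proj(W,tr_ if 0 else np.r_[st[:2],0]+Rs.apply([-85,140,40])),proj(W,np.r_[st[:2],0]+Rs.apply([35,140,70])))
a=cv2.imread("pics/w3.png")[240+65:345,300:350].astype(int);m=(a[...,2]>130)&(a[...,2]-a[...,1]>60);v,u=np.nonzero(m);print("dot seen",u.mean()+300,v.mean()+305)
im=cv2.imread("pics/w3.png");cv2.imwrite("pics/c4.png",cv2.resize(np.clip(im[180:345,215:415].astype(float)*1.4,0,255).astype(np.uint8),(720,594),interpolation=cv2.INTER_CUBIC))
E
```

```text
pocket (np.float64(269.4), np.float64(377.4), np.float64(187.4), np.float64(280.4))
lid (np.float64(260.7), np.float64(386.5), np.float64(218.3), np.float64(330.7)) dot [[323.76657707 323.32035242]]
corner [[230.38307324 300.28858827]] [[182.18215255 155.86472062]]
dot seen 322.4188034188034 324.2350427350427
```

View pics/c4.png

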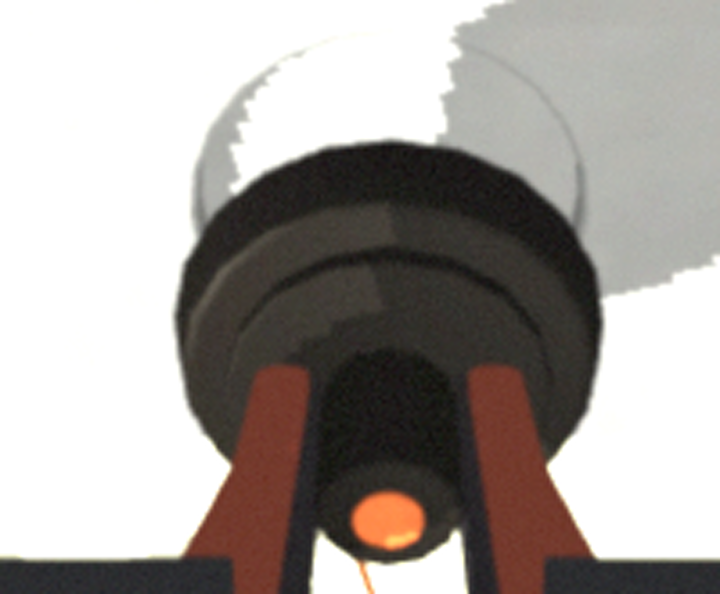

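```bash
python3 - <<'E'
from pick import *
d=-0.6*xs
env.move_l(TP+d+Z*14,rate=100)
hit=env.move_l(TP+d-Z*4,rate=25,f_stop=4)
s=env.read_state();print(hit,"z above seat",s["tool_pos"][2]-TP[2],"lat",Rs.inv().apply(np.array(s["tool_pos"])-TP),s["force"],s["time_s"])
E
```

```text
True z above seat 4.873494569943659 lat [-0.5645012   0.01162327  4.87349457] [-0.48757265 -0.04292266  3.30719325] 10.2
```

```bash
python3 - <<'E'
from pick import *
z0=env.read_state()["tool_pos"][2]-TP[2]
for ox,oy in((-2.2,0),(1,0),(2.6,0)):
    d=ox*xs+oy*ys
    cur=np.array(env.read_state()["tool_pos"])
    env.move_l(TP+d+Z*(z0+1.5),rate=40)
    hit=env.move_l(TP+d+Z*(z0-10),rate=20,f_stop=4)
    s=env.read_state();z=s["tool_pos"][2]-TP[2];print(ox,oy,hit,round(z,2),s["force"].round(1),s["wrist_torque"].round(2),s["time_s"])
    if z<z0-3:break
E
```

```text
-2.2 0 True -2.45 [1.4 0.2 3.5] [0.13 0.07 0.07] 10.9167
```

```bash
python3 - <<'E'
from pick import *
def p(a):
    s=env.read_state();print(a,Rs.inv().apply(np.array(s["tool_pos"])-TP).round(2),s["force"].round(1),round(s["width"],2),s["time_s"])
cur=np.array(env.read_state()["tool_pos"])
env.move_l(cur+Z*0.5-0.5*xs,rate=20);p("a")
print(env.move_l(cur-Z*5-0.5*xs,rate=15,f_stop=4));p("b")
r=env.read_state
cv2.imwrite("pics/t4.png",viewer.camera("top"));shot("w4")
a=cv2.imread("pics/w4.png")[300:350,295:355].astype(int);m=(a[...,2]>130)&(a[...,2]-a[...,1]>60);v,u=np.nonzero(m);print("dot wrist",u.mean()+295,v.mean()+300,"pred seated",proj(wcam("w4"),P+42*Z))
E
```

```text
a [-2.71 -0.07 -2.25] [-0.6  0.3 -0.5] 19.35 11.1667
True
b [-2.47 -0.11 -2.48] [ 0.4 -0.1  3.6] 19.53 11.375
dot wrist 322.6186440677966 325.1949152542373 pred seated [[321.94037862 324.12487548]]
```

```bash
python3 - <<'E'
from pick import *
set_gripper(40);s=env.read_state();print(s["force"].round(1))
env.move_l(np.array(s["tool_pos"])+npl*60,rate=100);A=shot("w5a")
env.reach([555,0,320],quat([0,0,-1],-ys));B=shot("w5");print(env.read_state()["time_s"])
rays=[]
for f,pred in(("w5a",None),("w5",None)):
    W=wcam(f);u0,v0=proj(W,P+42*Z)[0].astype(int);a=cv2.imread(f"pics/{f}.png")[v0-25:v0+25,u0-25:u0+25].astype(int)
    m=(a[...,2]>110)&(a[...,2]-a[...,1]>50);v,u=np.nonzero(m);uv=(u.mean()+u0-25,v.mean()+v0-25);print(f,len(u),uv,proj(W,P+42*Z)[0])
    rays.append((unproj(W,uv,60),unproj(W,uv,90)))
for z in(70,72,74,76,78,80):
    q=[a+(b-a)*(z-60)/30 for a,b in rays];print(z,[Rs.inv().apply(x-P).round(1)[:2] for x in q])
E
```

```text
[0.5 0.2 0.1]
13.5583
w5a 170 (np.float64(321.7294117647059), np.float64(275.5)) [321.58021694 275.09049072]
w5 101 (np.float64(253.00990099009903), np.float64(164.44554455445544)) [253.20476371 165.17497201]
70 [array([-3.4, -0.1]), array([0.4, 0.9])]
72 [array([-1.8, -0.1]), array([0.5, 0.5])]
74 [array([-0.3, -0.1]), array([0.7, 0.1])]
76 [array([ 1.2, -0.1]), array([ 0.8, -0.3])]
78 [array([ 2.7, -0.1]), array([ 0.9, -0.7])]
80 [array([ 4.2, -0.1]), array([ 1.1, -1. ])]
```

View pics/w5.png

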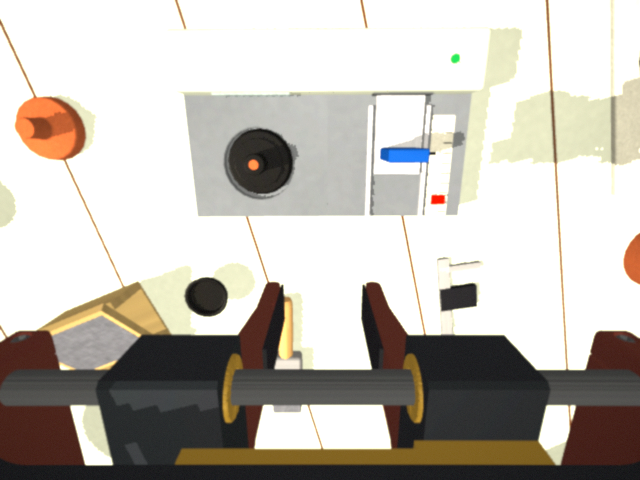

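The lid is in the pocket at (259,162), concentric, with its dot triangulating at z≈75 (seated is 74). The bystanders are undisturbed. Next is the tab, measured with image code only from here.

```bash
cat > meas.py <<'E'
from pick import *
def meas(f):
    W=shot(f);s=env.read_state();im=cv2.imread(f"pics/{f}.png").astype(int);B,G,Rd=im[...,0],im[...,1],im[...,2]
    t=np.array(s["tool_pos"]);mk=(Rd>130)&(G<70)&(B<70)
    cur=-Rs.inv().apply(t-np.r_[st[:2],0])[0]-20   # pull by TCP
    mp=proj(W,np.r_[st[:2],0]+Rs.apply([-66.6,-116,47]))[0];pp=proj(W,np.r_[st[:2],0]+Rs.apply([-20-cur,-104,49.5]))[0]
    v,u=np.nonzero(mk);k=np.hypot(u-mp[0],v-mp[1])<40;u,v=u[k],v[k]
    print("pull",cur.round(2),"mark pred",mp,"seen",len(u),u.mean(),v.mean(),u.min(),u.max(),v.min(),v.max())
    # pointer: darkest run in rows around tip
    for y in(-101,-104,-106,-110):
        c=proj(W,np.r_[st[:2],0]+Rs.apply([-20-cur,y,49.5]))[0].round().astype(int)
        row=im[c[1],c[0]-14:c[0]+15].sum(1);print(y,c,(row//3).tolist())
    print(s["width"],s["force"].round(1),s["time_s"])
E
python3 - <<'E'
from meas import *
tab=np.r_[st[:2],0]+Rs.apply([-20,-70,0]);q=quat([0,0,-1],-xs)
set_gripper(45)
env.reach(tab+Z*215,q)
print(env.move_l(tab+Z*142,rate=70,f_stop=5))
set_gripper(5);s=env.read_state();print(s["width"],s["grip_force"],s["force"].round(1))
env.move_l(tab+Z*142-xs*40,rate=50)
meas("w6")
E
```

```text
Traceback (most recent call last):
station.IKError: the arm cannot take that pose within its joint ranges
```

```bash
python3 - <<'E'
from pick import *
tab=np.r_[st[:2],0]+Rs.apply([-20,-70,0])
for sg in(-1,1):
  for dy in(-10,0,10):
    y=R.from_euler("z",dy,degrees=True).apply(sg*xs);print(sg,dy,[None if (k:=env.ik(tab+Z*h-xs*d,quat([0,0,-1],y))) is None else k.round(2).tolist() for h,d in((215,0),(142,0),(142,52))])
E
```

```text
-1 -10 [None, None, None]
-1 0 [None, None, None]
-1 10 [None, None, None]
1 -10 [[-0.17, 0.51, 1.72, -0.0, 0.91, 0.26], [-0.17, 0.62, 1.75, -0.0, 0.78, 0.26], [-0.16, 0.56, 1.87, -0.0, 0.71, 0.26]]
1 0 [[-0.17, 0.51, 1.72, -0.0, 0.91, 0.08], [-0.17, 0.62, 1.75, -0.0, 0.78, 0.08], [-0.16, 0.56, 1.87, -0.0, 0.71, 0.09]]
1 10 [[-0.17, 0.51, 1.72, -0.0, 0.91, -0.09], [-0.17, 0.62, 1.75, -0.0, 0.78, -0.09], [-0.16, 0.56, 1.87, -0.0, 0.71, -0.08]]
```

```bash
python3 - <<'E'
from pick import *
O=np.r_[st[:2],0]
env.reach(O+Rs.apply([-147,-110,180]),quat([0,0,-1],-ys));W=shot("w7");print(env.read_state()["time_s"])
im=cv2.imread("pics/w7.png").astype(int);B,G,Rd=im[...,0],im[...,1],im[...,2]
loc=lambda uv,z:Rs.inv().apply(unproj(W,uv,z)-O).round(2)
mp=proj(W,O+Rs.apply([-66.6,-116,46]))[0]
v,u=np.nonzero((Rd>130)&(G<70)&(B<70));k=np.hypot(u-mp[0],v-mp[1])<30;u,v=u[k],v[k]
print("mark",mp,len(u),u.min(),u.max(),v.min(),v.max())
mid=((u.min()+u.max())/2,(v.min()+v.max())/2);print([loc(mid,z) for z in(43,46,49)],"ext",loc((mid[0],v.min()-.5),46),loc((mid[0],v.max()+.5),46))
for y in(-95,-98,-101,-104,-106):
    c=proj(W,O+Rs.apply([-20,y,49.5]))[0].round().astype(int)
    col=im[c[1]-10:c[1]+11,c[0]].sum(1)//3;w=np.clip(130-col,0,None);print(y,c,col.tolist(),loc((c[0],c[1]-10+(w*np.arange(21)).sum()/max(w.sum(),1)),49.5))
b=(B>120)&(Rd<70)&(G<170);v,u=np.nonzero(b)
for uu in(u.min()+25,int(np.median(u)),u.max()-8):
    vv=v[u==uu];print("tab col",uu,vv.min(),vv.max(),loc((uu,vv.min()-.5),96),loc((uu,vv.max()+.5),96))
E
```

```text
14.7167
mark [332.59540322 144.26619858] 283 322 342 138 152
[array([ -67.06, -115.72,   43.  ]), array([ -67.03, -115.64,   46.  ]), array([ -66.99, -115.56,   49.  ])] ext [ -62.67 -115.61   46.  ] [ -71.44 -115.67   46.  ]
-95 [296  58] [134, 134, 134, 131, 126, 111, 80, 46, 37, 38, 37, 31, 42, 78, 113, 122, 122, 123, 125, 125, 122] [-20.21 -95.04  49.5 ]
-98 [301  58] [204, 203, 203, 203, 199, 179, 123, 62, 40, 38, 33, 40, 68, 129, 190, 209, 244, 255, 255, 255, 255] [-19.96 -97.84  49.5 ]
-101 [307  58] [119, 120, 119, 118, 116, 106, 77, 49, 37, 37, 37, 34, 46, 77, 113, 120, 121, 121, 122, 120, 121] [ -19.99 -101.2    49.5 ]
-104 [312  58] [197, 196, 197, 195, 192, 171, 119, 63, 38, 36, 38, 39, 68, 134, 221, 252, 255, 253, 253, 253, 253] [ -19.94 -104.     49.5 ]
-106 [316  58] [221, 219, 215, 215, 212, 197, 156, 123, 112, 111, 113, 116, 135, 212, 255, 255, 255, 255, 255, 255, 255] [ -19.83 -106.24   49.5 ]
tab col 213 20 62 [-15.19 -63.29  96.  ] [-31.63 -61.74  96.  ]
tab col 234 20 68 [-15.18 -72.23  96.  ] [-34.   -70.79  96.  ]
tab col 273 55 68 [-28.48 -88.26  96.  ] [-34.   -88.02  96.  ]
```

Pointer to mark is 47.0 mm along x (w1 gave 46.6). I grip with the other wrist turn, find the slide's zero by touch, then pull relative to that.

```bash
python3 - <<'E'
from pick import *
O=np.r_[st[:2],0];tab=O+Rs.apply([-20,-70,0]);q=quat([0,0,-1],xs)
def p(a):
    s=env.read_state();print(a,Rs.inv().apply(np.array(s["tool_pos"])-O).round(2),"F",Rs.inv().apply(s["force"]).round(1),round(s["width"],2),round(s["grip_force"],1),round(s["time_s"],2))
set_gripper(45)
env.reach(tab+Z*215,q)
print(env.move_l(tab+Z*142,rate=70,f_stop=5));p("down")
set_gripper(5);p("grip")
for d in(-2,-4,-3,-2,-1,0,.5,1):
    env.move_l(tab+Z*142+xs*d,rate=30);p(d)
    if Rs.inv().apply(env.read_state()["force"])[0]<-12:break
E
```

```text
False
down [-19.64 -69.98 142.49] F [ 0.1 -0.1 -0. ] 44.81 0.0 17.48
grip [-20.93 -69.99 142.01] F [-4.9 -0.2  4.9] 11.73 30.0 18.08
-2 [-21.32 -70.   142.02] F [ 3.2 -0.2 -2.8] 11.95 30.0 18.33
-4 [-23.68 -70.02 142.05] F [ 3.8 -0.  -3.2] 11.65 30.0 18.58
-3 [-22.77 -70.01 142.02] F [ 3.5 -1.2 -2.8] 11.82 30.0 18.83
-2 [-21.9  -70.03 142.03] F [ 4.8 -1.1 -2.5] 11.65 30.0 19.08
-1 [-21.17 -70.   142.  ] F [ 2.7 -0.5 -1.4] 11.8 30.0 19.33
0 [-20.96 -70.01 142.  ] F [-4.6 -1.   4.5] 11.94 30.0 19.58
0.5 [-20.89 -70.02 141.96] F [-7.1 -0.6  6.6] 11.99 30.0 19.83
1 [-20.79 -70.02 141.96] F [-8.6 -1.2  8.5] 12.05 30.0 20.08
```

```bash
python3 - <<'E'
from pick import *
O=np.r_[st[:2],0];B=O+Rs.apply([0,-70,142]);X=-68.05;cmd=X
for i,r in enumerate((40,15,15,15)):
    env.move_l(B+xs*cmd,rate=r);env.hold(.4);s=env.read_state();x=Rs.inv().apply(np.array(s["tool_pos"])-O)
    print(x.round(2),Rs.inv().apply(s["force"]).round(1),round(s["width"],2),s["time_s"])
    if abs(x[0]-X)<.15:break
    cmd+=X-x[0]
t=np.array(s["tool_pos"])
for n in("scene","top"):
    im=viewer.camera(n).astype(int);cv2.imwrite(f"pics/{n}9.png",im);c=cam(n)
    for y in(-97,-100,-103,-106,-113,-119):
        rows=[]
        for xx in np.arange(-60,-79,-1.5):
            u,v=proj(c,O+Rs.apply([xx+1,y,48]))[0].round().astype(int);rows.append("%d/%d/%d"%tuple(im[v,u]))
        print(n,y,proj(c,O+Rs.apply([-67,y,48]))[0].round(1)," ".join(rows))
E
```

```text
[-66.4  -70.23 142.02] [ 8.5 -1.8 -7.6] 11.51 21.8583
[-68.01 -70.2  142.03] [ 9.  -1.9 -8.8] 11.5 22.5167
scene -97 [273.  249.3] 104/107/114 104/107/114 104/107/114 94/98/103 94/98/103 65/68/73 65/68/73 65/68/73 56/59/63 55/57/63 55/57/63 60/65/79 60/65/79
scene -100 [271.9 249.2] 90/94/100 90/94/100 87/92/98 97/101/106 97/101/106 72/75/80 72/75/80 72/75/80 59/63/69 56/59/63 72/77/86 72/77/86 72/77/86
scene -103 [270.9 249. ] 100/110/118 100/110/118 102/112/122 102/112/122 79/85/90 79/85/90 79/85/90 65/71/77 65/71/77 65/71/77 99/107/118 99/107/118 67/73/87
scene -106 [269.8 248.8] 108/119/129 91/101/121 91/101/121 91/101/121 87/96/107 87/96/107 70/77/87 70/77/87 70/77/87 117/129/138 111/121/131 111/121/131 75/83/95
scene -113 [267.3 248.3] 66/73/109 60/67/111 60/67/111 43/49/115 43/49/115 59/67/125 59/67/125 68/77/125 139/152/168 139/152/168 114/127/141 114/127/141 114/127/141
scene -119 [265.2 247.9] 70/77/107 61/67/106 49/54/116 49/54/116 57/64/125 57/64/125 57/64/125 98/109/162 98/109/162 121/133/154 121/133/154 121/133/154 77/86/100
top -97 [367.3 240. ] 69/81/85 69/81/85 68/79
[... 209 characters left out ...]
/70/76 62/74/76 62/74/76
top -103 [369.7 240.5] 67/77/82 68/77/81 64/76/80 64/76/80 67/77/81 67/77/81 69/78/84 68/76/81 63/72/76 60/71/78 60/71/78 67/72/76 67/72/76
top -106 [370.9 240.8] 65/75/84 69/77/84 69/79/85 69/79/85 68/81/85 71/77/83 71/77/83 63/73/77 63/73/77 59/69/75 63/72/77 63/72/77 61/72/79
top -113 [373.6 241.4] 69/81/85 70/79/84 70/79/84 67/75/80 65/75/82 65/75/82 65/74/81 68/78/82 67/76/79 65/73/78 65/73/78 62/72/78 62/72/78
top -119 [376. 242.] 73/82/86 73/82/86 69/79/83 66/78/84 66/78/84 64/73/81 64/73/81 62/74/81 70/77/86 55/70/73 58/70/75 58/70/75 61/72/76[ WARN:0@5.145] global loadsave.cpp:1063 imwrite_ Unsupported depth image for selected encoder is fallbacked to CV_8U.
```

Touch and spring force agree (9.0 N measured, 9.2 N expected). I check the pointer's real travel in the scene camera, before against after.

```bash
python3 - <<'E'
from pick import *
O=np.r_[st[:2],0];c=cam("scene");A=cv2.imread("pics/scene0.png");Bm=cv2.imread("pics/scene9.png")
def prof(im,xs_,y,z):
    q=proj(c,O+Rs.apply(np.c_[xs_,np.full(len(xs_),y),np.full(len(xs_),z)])).astype(np.float32)
    return cv2.remap(im,q[:,0].reshape(1,-1),q[:,1].reshape(1,-1),cv2.INTER_CUBIC)[0].astype(int)
for n,im,x0 in(("in",A,-20),("out",Bm,-67)):
    g=np.arange(x0+14,x0-15,-1.)
    for y in(-100,-102,-104,-106):
        r=prof(im,g,y,49.5).sum(1)//3;print(n,y,"min at",g[np.argmin(r)],r.tolist())
# blue tab top edge travel
for n,im,x0 in(("in",A,-20),("out",Bm,-67)):
    g=np.arange(x0+30,x0-31,-1.)
    for y in(-54,-62,-80,-86):
        r=prof(im,g,y,90);b=r[:,0]-r[:,2];print(n,y,[(int(g[i]),int(b[i])) for i in range(0,61,4)])
E
```

```text
in -100 min at -23.0 [91, 91, 93, 96, 97, 97, 96, 97, 102, 107, 110, 108, 99, 89, 78, 69, 63, 61, 68, 80, 94, 105, 115, 117, 115, 110, 109, 110, 112]
in -102 min at -23.0 [106, 104, 103, 105, 107, 107, 108, 115, 123, 128, 132, 127, 117, 105, 91, 79, 69, 67, 77, 95, 114, 134, 149, 153, 152, 147, 143, 138, 130]
in -104 min at -23.0 [118, 118, 117, 117, 116, 116, 120, 128, 139, 149, 153, 150, 140, 127, 110, 94, 84, 81, 89, 108, 129, 147, 159, 162, 163, 166, 168, 167, 166]
in -106 min at -23.0 [119, 118, 119, 119, 118, 121, 127, 136, 145, 153, 160, 161, 157, 150, 139, 124, 112, 105, 106, 114, 129, 145, 154, 159, 162, 166, 166, 166, 166]
out -100 min at -81.0 [95, 98, 99, 99, 97, 95, 93, 93, 94, 94, 91, 89, 84, 78, 70, 62, 60, 62, 69, 80, 88, 89, 83, 75, 65, 58, 54, 52, 51]
out -102 min at -81.0 [101, 102, 103, 105, 105, 106, 105, 104, 102, 99, 94, 91, 87, 82, 73, 67, 65, 71, 87, 101, 110, 109, 100, 87, 73, 64, 58, 54, 51]
out -104 min at -81.0 [120, 119, 118, 118, 117, 116, 116, 115, 114, 110, 106, 102, 95, 87, 78, 72, 73, 85, 101, 114, 119, 115, 103, 90, 77, 67, 61, 56, 51]
out -106 min
[... 935 characters left out ...]
 24), (-61, 32), (-65, 40), (-69, 50), (-73, 48), (-77, 23), (-81, -5), (-85, -20), (-89, -21), (-93, -20), (-97, -17)]
out -62 [(-37, -23), (-41, -23), (-45, -21), (-49, -18), (-53, -23), (-57, -28), (-61, -33), (-65, -35), (-69, -11), (-73, 22), (-77, 29), (-81, 6), (-85, -17), (-89, -19), (-93, -16), (-97, -17)]
out -80 [(-37, -10), (-41, -20), (-45, -22), (-49, -22), (-53, -22), (-57, -22), (-61, -16), (-65, -9), (-69, -6), (-73, -5), (-77, -3), (-81, -4), (-85, -5), (-89, -5), (-93, -4), (-97, -4)]
out -86 [(-37, -14), (-41, -20), (-45, -22), (-49, -22), (-53, -22), (-57, -21), (-61, -16), (-65, -7), (-69, -5), (-73, -4), (-77, -5), (-81, -4), (-85, -3), (-89, -2), (-93, -4), (-97, -4)]
```

The scene camera gives about 46–46.5 mm of travel, a few tenths short because the fingers flex. I add 0.4 mm, confirm it holds and hand in.

```bash
python3 - <<'E'
from pick import *
O=np.r_[st[:2],0]
t=np.array(env.read_state()["tool_pos"]);B=O+Rs.apply([0,-70,142]);cmd=-68.05-1.65-.4
env.move_l(B+xs*cmd,rate=15);env.hold(.6);s=env.read_state()
print(Rs.inv().apply(np.array(s["tool_pos"])-O).round(2),Rs.inv().apply(s["force"]).round(1),round(s["width"],2),s["grip_force"],s["time_s"])
print(workorder.sign_off())
E
```

```text
[-68.38 -70.21 142.03] [ 9.1 -2.1 -8. ] 11.81 30.010808408260345 23.4667
the job is handed in; nothing more can be done
None
```

The job is handed in after 23.5 s on the robot's clock: the black lid is seated in the pocket and released, and the gripper still holds the blue tab pulled out about 47 mm, on the red mark to within about 1 mm by touch and scene-camera estimate (I had no picture views left to check it by eye).

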